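Change the fume filter cartridges and close up the return carton

ROBOT

A 6-joint arm with a two-finger parallel gripper is mounted at the origin on the work surface. World frame = base frame: x ahead of the robot, y to its left, z up, the work surface at z = 0. Lengths are in m, angles in rad, forces in N, time in s.
With the tool pointing down it reaches from about 0.35 to 0.975 m from the base axis. Payload 7.1 kg.
Tool frame: the origin (TCP) lies midway between the tips of the shut fingers; the grasp point (between the pads) lies 19 mm behind it; z points along the fingers, y is the line along which they close (so a half turn about z gives the same grasp; the last joint's range is limited). The gripper opens to 88 mm and grips with 3 to 60 N. Pads are 20 mm wide; open, the fingers measure 115 mm over their backs; the gripper's body (75 mm by 178 mm) begins 61 mm behind the grasp point.
Start: joints at [-1.289, 0.423, 1.63, -0, 1.089, -0.019], TCP at [0.185, -0.597, 0.223] pointing down, gripper open.
Joint ranges: [-3, 3], [-0.9, 2.11], [0.09, 2.58], [-1.31, 4.45], [0.11, 2.69], [-2.54, 2.54]. Speed limits (rad/s): [2.39, 2.39, 3.01, 3.14, 3.14, 3.14].

INTERFACE

Orientations are given as a unit quaternion [w, x, y, z].
In Python, from station import move_pose, movel, movej, command_gripper, wait, inverse_kinematics, read_camera, camera_info, MotionError, job_done, get_time, get_joint_pos, get_qvel, get_effort, get_tcp_pos, get_ee_rot, get_ft_force, get_ft_torque, get_grip_width, get_finger_force gives the robot as it stands. Calls block until the motion is done:
- move_pose(position, orientation): joint-space move of the TCP to a pose.
- movel(position, frame=None, v=0.15, until_force=None): straight line of the TCP; frame=None keeps the orientation; v is the mean speed in m/s. With until_force (N) it stops when the force on the tool has changed by that much, and returns True; else False.
- movej(angles): joint-space move.
- command_gripper(opening): opening from 0.0 (shut) to 1.0 (fully open); the grip force is fixed at half the most; returns when the fingers have stopped.
- wait(seconds).
- inverse_kinematics(position, orientation): joint angles nearest the present ones, or None.
- read_camera(name): name is "side" or "top" or "wrist"; returns the picture (420x560x3 uint8, red, green, blue); there is no depth.
- camera_info(name): a dict with "intrinsics" (3x3 intrinsics, pixels), "dist" ([k1, k2, p1, p2, k3] as OpenCV has them; the pictures are not rectified), "T" (4x4, takes a point from camera to world coordinates); the wrist camera has in their place "tool_from_camera" (4x4, takes a point from camera to tool coordinates, whose origin is the TCP and whose axes are the flange's). Camera axes: x right, y up, looking along -z (the intrinsics and any distortion apply to the point x, -y, -z); pixel columns grow to the right and rows downward; lengths in m; the calibration is good to about 2 mm. A picture is of the moment at which its call begins: read the wrist's pose just before it. camera_info takes no time and is no camera call.
A pose or a line that the arm cannot do raises MotionError and nothing moves.
- job_done(): hands the job in; it is judged then, once.
Readings, each from a call of its own:
- get_time(): time.
- get_joint_pos(): joint angles.
- get_qvel(): joint speeds.
- get_effort(): joint torques, N m.
- get_tcp_pos(): TCP position.
- get_ee_rot(): TCP orientation.
- get_ft_force(): force on the tool from outside, world axes, zero at the start.
- get_ft_torque(): the same for the moment, N m.
- get_grip_width(): opening from 0.0 (shut) to 1.0 (fully open).
- get_finger_force(): force on a finger pad.
Only numpy, scipy, OpenCV 4.12 (cv2) and the standard library are available. Lean on these libraries where they do the work, as an engineer would, in place of code of your own. Each camera call takes 0.05 s, during which the arm holds its last target. There are 200 camera calls.

TASK

Service the printers' fume filter: slide the orange gate fully open, put every used (dark) cartridge in the cardboard carton, stand every fresh (white and blue) cartridge upright and fully down in a bay of its own, then slide the gate fully shut over them. After that fold the carton's two small flaps down flat, and only then the large lid flap on top of them. Leave the other things on the bench where they are.

Things in the scene. Friction and masses are not known exactly. Their poses are not given: they have to be found in the camera images.
- holder: black fume filter box fixed to the bench, yaw up to 0.25 rad. Origin: underside, below the middle bay; x towards its blower (away from the robot), y left, z up. Spans x -39..116, y -103..103 mm; walls and blower housing (x 33..116) are 56 mm high. Three open-topped bays at x = 0, y = 56, 0, -56 mm, floor 6 mm above the bench; a cartridge goes in with its long side along x.
- bay_left (a point): centre of the floor of the holder's +y bay (axes as the holder's), where a seated cartridge's origin lies. Pocket 66 (x) by 34 mm (y): 3 mm play all round. Beside each pocket are grey blocks 22 mm wide with tops only 20 mm above the bench, so fingers have room along the 60 mm faces: 28 mm between cartridges, 26 mm to the end walls
- bay_mid (a point): the same for the middle bay
- bay_right (a point): the same for the bay at the holder's -y side
- gate (a joint): orange retaining gate, a 74 by 200 by 4 mm plate over all three bays (58 to 62 mm above the bench). Value in m along the holder's +x: 0 = shut (it starts near there), 0.075 = fully open, parked over the blower housing, bays clear. Sliding takes about 2 N; it stays where left.
- gate_handle (a point): centre of the gate's black upright grip bar: 12 mm thick (holder's x, the sliding direction), 50 mm long (y), from 62 to 86 mm above the bench; this point is at 74 mm. It moves with the gate: 0 to 75 mm along the holder's x from above the middle bay.
- carton: open cardboard return carton fixed to the bench, outside 96 (x) by 164 (y) by 75 mm high, walls and floor 4 mm. Origin at the centre of its underside; x away from the robot, y left, z up; yaw up to 0.25 rad. Takes the used cartridges, standing or lying.
- flap_left (a joint): small cardboard flap on the carton's +y top edge (hinge along x at y = 82 mm, 75 mm high), 86 mm wide, 45 mm long, 3 mm thick. Rad: 0 = folded flat inwards over the carton, 1.57 = upright, up to 2.4 = leaning outwards; starts at 1.8 to 2.2. It stays where left and swings at under 1 N: pushing its outer face with shut fingers is enough.
- flap_left_edge (a point): middle of the free edge of the left small flap
- flap_right (a joint): the mirror image: small flap on the carton's -y top edge (hinge at y = -82 mm); same values
- flap_right_edge (a point): middle of the free edge of the right small flap
- lid_flap (a joint): large cardboard lid flap on the carton's far (+x) top edge (hinge along y at x = 48 mm, 78.5 mm high), 162 mm wide, 94 mm long, 3 mm thick, paper stripe. Rad: 0 = closed flat on the small flaps, 1.57 = upright, more (to 2.2) = leaning away from the robot; starts at 1.7 to 2.0. It stays where left and swings at under 1 N.
- lid_flap_edge (a point): middle of the free edge of the lid flap
- fresh1: fresh filter cartridge, a rigid upright block 60 mm (its x) by 28 mm (its y) by 46 mm high (its z), about 0.11 kg, weighted low; origin at the centre of its underside. White frame with blue pleats. Stands upright on the bench between the filter box and the carton. May be absent (None): two or three fresh ones are there.
- fresh2: fresh filter cartridge, a rigid upright block 60 mm (its x) by 28 mm (its y) by 46 mm high (its z), about 0.11 kg, weighted low; origin at the centre of its underside. White frame with blue pleats. Stands upright on the bench between the filter box and the carton. May be absent (None): two or three fresh ones are there.
- fresh3: fresh filter cartridge, a rigid upright block 60 mm (its x) by 28 mm (its y) by 46 mm high (its z), about 0.11 kg, weighted low; origin at the centre of its underside. White frame with blue pleats. Stands upright on the bench between the filter box and the carton. May be absent (None): two or three fresh ones are there.
- spent1: used filter cartridge, a rigid upright block 60 mm (its x) by 28 mm (its y) by 46 mm high (its z), about 0.11 kg, weighted low; origin at the centre of its underside. Dark brown with black pleats. Starts in one of the holder's bays under the gate. May be absent (None): one or two used ones are there.
- spent2: used filter cartridge, a rigid upright block 60 mm (its x) by 28 mm (its y) by 46 mm high (its z), about 0.11 kg, weighted low; origin at the centre of its underside. Dark brown with black pleats. Starts in one of the holder's bays under the gate. May be absent (None): one or two used ones are there.
- spent3: used filter cartridge, a rigid upright block 60 mm (its x) by 28 mm (its y) by 46 mm high (its z), about 0.11 kg, weighted low; origin at the centre of its underside. Dark brown with black pleats. Starts in one of the holder's bays under the gate. May be absent (None): one or two used ones are there.
- screwdriver: bystander: screwdriver lying on the bench near the robot
- scraper: bystander: print scraper with black handle and steel blade, 125 mm long
- print_red: bystander: small red printed bracket beyond the task's things
- board_green: bystander: small green circuit board beyond the task's things
There are look-alikes about, which are no part of the job. What is shaped like the fresh2 but purple, turquoise or yellow is not meant.

How it is judged:
On the way, in this order (a step that is already met when the one before it is completed fails the run):
1. the gate has been slid fully open (value of joint gate above 0.068 m), for 0.2 s.
2. with the gate still off the bays, every used cartridge is in the carton and every fresh one stands seated in a bay (value of joint gate above 0.05 m and x of spent1 in the frame of carton between -0.05 and 0.05 m and y of spent1 in the frame of carton between -0.083 and 0.083 m and z of spent1 in the frame of carton between -0.002 and 0.06 m and x of spent2 in the frame of carton between -0.05 and 0.05 m and y of spent2 in the frame of carton between -0.083 and 0.083 m and z of spent2 in the frame of carton between -0.002 and 0.06 m and x of spent3 in the frame of carton between -0.05 and 0.05 m and y of spent3 in the frame of carton between -0.083 and 0.083 m and z of spent3 in the frame of carton between -0.002 and 0.06 m and x of fresh1 in the frame of holder between -0.008 and 0.008 m and z of fresh1 in the frame of holder between -0.002 and 0.01 m and angle between each of fresh1, fresh2, fresh3's own z axis and vertical below 0.12 rad and (horizontal distance between fresh1 and bay_left below 0.01 m or horizontal distance between fresh1 and bay_mid below 0.01 m or horizontal distance between fresh1 and bay_right below 0.01 m) and x of fresh2 in the frame of holder between -0.008 and 0.008 m and z of fresh2 in the frame of holder between -0.002 and 0.01 m and (horizontal distance between fresh2 and bay_left below 0.01 m or horizontal distance between fresh2 and bay_mid below 0.01 m or horizontal distance between fresh2 and bay_right below 0.01 m) and x of fresh3 in the frame of holder between -0.008 and 0.008 m and z of fresh3 in the frame of holder between -0.002 and 0.01 m and (horizontal distance between fresh3 and bay_left below 0.01 m or horizontal distance between fresh3 and bay_mid below 0.01 m or horizontal distance between fresh3 and bay_right below 0.01 m)), for 0.2 s.
3. the gate is slid shut over the fresh cartridges (value of joint gate below 0.005 m and x of fresh1 in the frame of holder between -0.008 and 0.008 m and z of fresh1 in the frame of holder between -0.002 and 0.01 m and angle between each of fresh1, fresh2, fresh3's own z axis and vertical below 0.12 rad and (horizontal distance between fresh1 and bay_left below 0.01 m or horizontal distance between fresh1 and bay_mid below 0.01 m or horizontal distance between fresh1 and bay_right below 0.01 m) and x of fresh2 in the frame of holder between -0.008 and 0.008 m and z of fresh2 in the frame of holder between -0.002 and 0.01 m and (horizontal distance between fresh2 and bay_left below 0.01 m or horizontal distance between fresh2 and bay_mid below 0.01 m or horizontal distance between fresh2 and bay_right below 0.01 m) and x of fresh3 in the frame of holder between -0.008 and 0.008 m and z of fresh3 in the frame of holder between -0.002 and 0.01 m and (horizontal distance between fresh3 and bay_left below 0.01 m or horizontal distance between fresh3 and bay_mid below 0.01 m or horizontal distance between fresh3 and bay_right below 0.01 m)), for 0.2 s.
4. both small flaps are folded down while the lid flap is still up (value of joint each of flap_left, flap_right below 0.17 rad and value of joint lid_flap above 0.8 rad), for 0.1 s.
At the end, for the whole second after the job is handed in: Fresh cartridges upright (0.12 rad), fully down, each within 10 mm of a bay centre; used ones inside the carton; gate shut within 5 mm; small flaps within 0.17 rad of flat, lid flap on top within 0.12 rad; cartridges at rest (all of step 3 and x of spent1 in the frame of carton between -0.05 and 0.05 m and y of spent1 in the frame of carton between -0.083 and 0.083 m and z of spent1 in the frame of carton between -0.002 and 0.06 m and x of spent2 in the frame of carton between -0.05 and 0.05 m and y of spent2 in the frame of carton between -0.083 and 0.083 m and z of spent2 in the frame of carton between -0.002 and 0.06 m and x of spent3 in the frame of carton between -0.05 and 0.05 m and y of spent3 in the frame of carton between -0.083 and 0.083 m and z of spent3 in the frame of carton between -0.002 and 0.06 m and value of joint each of flap_left, flap_right below 0.17 rad and value of joint lid_flap below 0.12 rad and linear speed of each of fresh1, fresh2, fresh3, spent1, spent2, spent3 below 0.02 m/s); the robot touches nothing.
It fails at once if a bystander on the bench was shifted by more than 40 mm (distance of any of screwdriver, scraper, print_red, board_green from where it was at the start of the episode above 0.04 m).
Of fresh1, fresh2, fresh3 only 2 to 3 are there at a start; the rules pass over those that are not, and their reading is None.
Of spent1, spent2, spent3 only 1 to 2 are there at a start; the rules pass over those that are not, and their reading is None.
At some moment in a run one of fresh1, fresh2, fresh3 may be knocked a few centimetres aside while the robot is not near it.
Once in a run the grip may slacken for a moment while it holds something.
It also fails if it takes over 200 s, if anything falls off the work surface, if the arm or the gripper's body presses on something with over 40 N, if the wrist force passes 120 N, or if a joint passes its speed limit or range.

## Working session

There is one attempt and no reset: what is moved stays moved. The work goes in short steps, each a Python script; the robot and the scene stay as the last script left them, time stands still between calls to the robot, and variables do not carry over. Pictures are saved under pics/ and viewed, at most 14 in all, crops included, and the job is handed in when it is done.

```bash
ls; mkdir -p pics
cat > h.py <<'E'
import numpy as np, cv2
from station import *
def pic(name,fn=None):
    im=read_camera(name)
    if fn: cv2.imwrite('pics/'+fn,im[:,:,::-1])
    return im
def ray(name,uv,T=None):
    c=camera_info(name); K=np.array(c['intrinsics'],float); d=np.array(c['dist'],float)
    T=np.array(c['T'],float) if T is None else T
    p=cv2.undistortPoints(np.array(uv,float).reshape(-1,1,2),K,d).reshape(-1,2)
    D=np.c_[p[:,0],-p[:,1],-np.ones(len(p))]@T[:3,:3].T
    return T[:3,3],D
def onplane(name,uv,z,T=None):
    o,D=ray(name,uv,T); return o+D*((z-o[2])/D[:,2])[:,None]
def proj(name,P,T=None):
    c=camera_info(name); K=np.array(c['intrinsics'],float); d=np.array(c['dist'],float)
    T=np.array(c['T'],float) if T is None else T
    q=(np.atleast_2d(P)-T[:3,3])@T[:3,:3]; q=q*[1,-1,-1]
    return cv2.projectPoints(q,np.zeros(3),np.zeros(3),K,d)[0].reshape(-1,2)
E
python3 - <<'E'
from h import *
pic('top','top0.png');pic('side','side0.png')
for n in('top','side'):
    c=camera_info(n);print(n,np.round(c['T'],3).tolist(),np.round(c['intrinsics'],1).tolist(),c['dist'])
print(camera_info('wrist'));print(get_ee_rot())
E
```

```text
pics
top [[0.183, 0.956, -0.23, 0.369], [-0.983, 0.18, -0.037, -0.015], [0.006, 0.233, 0.972, 0.908], [0.0, 0.0, 0.0, 1.0]] [[424.7, 0.0, 276.9], [0.0, 424.7, 207.6], [0.0, 0.0, 1.0]] [-0.12856327  0.          0.          0.          0.        ]
side [[-0.772, 0.48, -0.416, 0.095], [-0.635, -0.568, 0.523, 0.582], [0.015, 0.668, 0.744, 0.894], [0.0, 0.0, 0.0, 1.0]] [[506.4, 0.0, 281.0], [0.0, 506.4, 214.4], [0.0, 0.0, 1.0]] [-0.13550932  0.          0.          0.          0.        ]
{'intrinsics': array([[343.7928005 ,   0.        , 288.16237724],
       [  0.        , 343.7928005 , 207.87770511],
       [  0.        ,   0.        ,   1.        ]]), 'dist': array([-0.07804045,  0.        ,  0.        ,  0.        ,  0.        ]), 'tool_from_camera': array([[ 4.28804543e-04,  9.51897747e-01,  3.06415559e-01,
         8.53150798e-02],
       [ 9.99999888e-01, -4.69874169e-04,  6.02700060e-05,
         6.74287725e-04],
       [ 2.01347639e-04,  3.06415499e-01, -9.51897842e-01,
        -1.62474186e-01],
       [ 0.00000000e+00,  0.00000000e+00,  0.00000000e+00,
         1.00000000e+00]])}
[-6.50870992e-04  9.88715171e-01  1.49806145e-01 -7.95154494e-05]
```

View pics/top0.png

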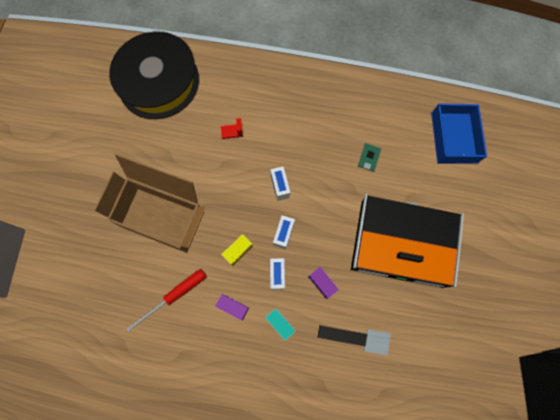

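View pics/side0.png

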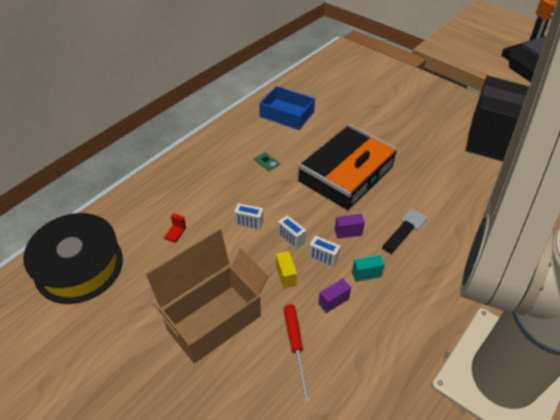

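The top view shows the three white/blue fresh cartridges at (280,181), (284,231) and (277,273). The look-alikes are yellow (237,249), purple (232,307) and (323,282), and turquoise (280,324), so none of those is meant. The orange gate is at (408,258) with its handle at (410,257), and the carton is at (155,210). I'll check an enlarged crop and measure.

Run:
```python
from h import *
im=cv2.imread('pics/top0.png')
a=cv2.resize(im[145:260,85:215],None,fx=3.0,fy=3.0,interpolation=cv2.INTER_CUBIC)
b=cv2.resize(im[155:295,262:475],None,fx=1.85,fy=3.0*115/140,interpolation=cv2.INTER_CUBIC)
b=cv2.resize(im[160:295,262:475],None,fx=1.88,fy=1.88,interpolation=cv2.INTER_CUBIC)
H=345; b=cv2.copyMakeBorder(b,0,H-b.shape[0],0,0,cv2.BORDER_CONSTANT)
cv2.imwrite('pics/crop1.png',np.hstack([a,b]))
hsv=cv2.cvtColor(im,cv2.COLOR_BGR2HSV)
def blobs(m,z,amin=60,close=0):
    m=m.astype(np.uint8)*255
    if close: m=cv2.morphologyEx(m,cv2.MORPH_CLOSE,np.ones((close,close)))
    for c in cv2.findContours(m,cv2.RETR_EXTERNAL,cv2.CHAIN_APPROX_NONE)[0]:
        if cv2.contourArea(c)<amin: continue
        P=onplane('top',c.reshape(-1,2),z)[:,:2]*1000
        r=cv2.minAreaRect(P.astype(np.float32)); M=cv2.moments(c)
        print((round(M['m10']/M['m00']),round(M['m01']/M['m00'])),np.round(r[0],1),np.round(r[1],1),round(r[2],1))
h,s,v=[hsv[...,i].astype(int) for i in range(3)]
print('blue');blobs((h>105)&(h<125)&(s>120)&(v>60),.046)
print('white');blobs((s<60)&(v>150),.046,40)
print('orange');blobs((h>5)&(h<16)&(s>220)&(v>180),.062,500,15)
```

```text
blue
(277, 273) [439.9  -7.1] [40.3 12.2] 10.6
(283, 231) [528.1  -4.1] [13.3 42.7] 83.4
(280, 181) [632.5  22.5] [42.9 12.7] 24.7
(458, 133) [ 820.6 -352.5] [142.3 117.2] 11.6
white
(377, 342) [ 341.  -228.2] [43.3 46.4] 0.1
(277, 273) [440.2  -8. ] [60.5 30.1] 10.7
(283, 230) [528.6  -4.4] [30.7 60.9] 83.3
(459, 251) [ 556.2 -374.2] [  4.3 157. ] 89.2
(280, 180) [632.7  22.5] [61.1 30.1] 25.3
(298, 55) [949.3  96.5] [1404.4   12.4] 89.9
orange
(407, 258) [ 515.9 -261.4] [197.8  72.9] 89.3
```

View pics/crop1.png

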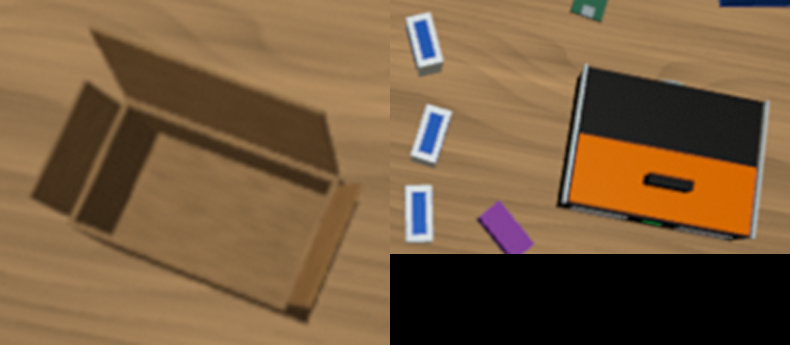

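The crop confirms the three fresh cartridges (white frame, blue top). Carton rim corners in the top picture are about (110,219), (187,252), (127,179) and (198,205). Next: open the gate by its bar, then look from above the bays.

```bash
cat >> h.py <<'E'
from scipy.spatial.transform import Rotation as Ro
def quat(a):
    R=np.array([[-np.sin(a),np.cos(a),0],[np.cos(a),np.sin(a),0],[0,0,-1]]).T
    R=np.c_[[-np.sin(a),np.cos(a),0],[np.cos(a),np.sin(a),0],[0,0,-1]]
    q=Ro.from_matrix(R).as_quat(); return [q[3],q[0],q[1],q[2]]
def go(x,y,z,a): move_pose([x,y,z],quat(a))
def wT():
    q=get_ee_rot(); T=np.eye(4); T[:3,:3]=Ro.from_quat([q[1],q[2],q[3],q[0]]).as_matrix(); T[:3,3]=get_tcp_pos()
    return T@np.array(camera_info('wrist')['tool_from_camera'])
def wpic(fn=None):
    T=wT(); return pic('wrist',fn),T
E
python3 - <<'E'
from h import *
C=onplane('top',[(110,219),(186.7,251.7),(126.7,179.3),(197.7,205)],.075)[:,:2]*1000
print('carton FL FR BL BR',np.round(C),C.mean(0),[np.linalg.norm(C[i]-C[j]).round() for i,j in((0,1),(2,3),(0,2),(1,3))])
h=[.516,-.2614]; a=-.012
t0=get_time()
go(h[0],h[1],.14,a); print(get_time()-t0, get_joint_pos())
command_gripper(.6)
movel([h[0],h[1],.070]); command_gripper(0)
print('w',get_grip_width(),get_finger_force(),get_ft_force(),get_tcp_pos())
d=np.array([np.cos(a),np.sin(a)])
e=np.array(h)+d*.085
print(movel([e[0],e[1],.070],v=.08,until_force=18)); print(get_tcp_pos(),get_ft_force())
command_gripper(.6); p=get_tcp_pos(); movel([p[0],p[1],.14])
go(.52,-.2614,.30,np.pi/2-.012); print(get_time()-t0,get_joint_pos())
im,T=wpic('w1.png'); np.save('w1T.npy',T); print(T.round(3))
E
```

```text
carton FL FR BL BR [[480. 347.]
 [445. 176.]
 [568. 335.]
 [542. 176.]] [508.81998078 258.37620399] [np.float64(175.0), np.float64(162.0), np.float64(89.0), np.float64(97.0)]
1.7416999999999998 [-4.90931084e-01  4.62924984e-01  1.79153348e+00 -2.22855440e-04
  8.86611534e-01 -4.77299548e-01]
w 0.133386883971879 29.998685717582703 [ 2.65126695 -0.1027535   0.22708538] [ 0.51660303 -0.26146603  0.07022851]
True
[ 0.59162032 -0.26247048  0.07018674] [-3.20915998 -1.08766281  7.32349206]
7.5333000000000006 [-4.86188287e-01  2.81298675e-01  1.65253238e+00 -2.26053071e-05
  1.20920517e+00 -2.04413477e+00]
[[ 0.012 -0.953 -0.304  0.436]
 [ 1.     0.012  0.003 -0.261]
 [ 0.001 -0.304  0.953  0.462]
 [ 0.     0.     0.     1.   ]]
```

View pics/w1.png

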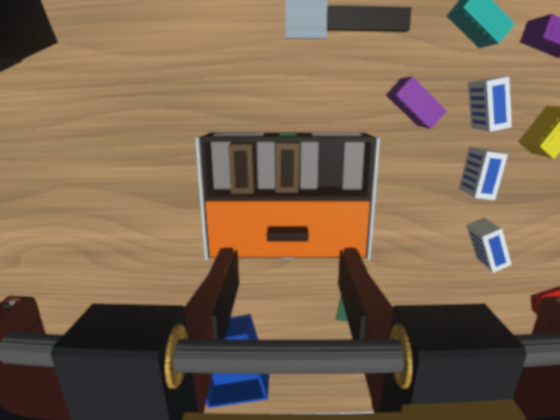

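Gate fully open (75 mm travel). The wrist view shows used cartridges in the right bay (241,168) and middle bay (287,167). The left bay (332,165) is empty. I'll measure the yaw and fresh poses from this view.

```bash
cat >> h.py <<'E'
def rects(im,T,z,kind,amin=150,cam='wrist'):
    hsv=cv2.cvtColor(im,cv2.COLOR_RGB2HSV); h,s,v=[hsv[...,i].astype(int) for i in range(3)]
    m={'blue':(h>105)&(h<125)&(s>120)&(v>60),'orange':(h>5)&(h<16)&(s>220)&(v>180),'grey':(s<40)&(v>100)}[kind].astype(np.uint8)*255
    if kind=='orange': m=cv2.morphologyEx(m,cv2.MORPH_CLOSE,np.ones((25,25)))
    out=[]
    for c in cv2.findContours(m,cv2.RETR_EXTERNAL,cv2.CHAIN_APPROX_NONE)[0]:
        if cv2.contourArea(c)<amin: continue
        r=cv2.minAreaRect((onplane(cam,c.reshape(-1,2),z,T)[:,:2]*1000).astype(np.float32))
        (w,hh),a=r[1],r[2]
        if hh>w: a+=90; w,hh=hh,w
        a=(a+90)%180-90
        uv=c.reshape(-1,2).mean(0).round().astype(int)
        out.append((np.array(r[0])/1000,np.radians(a),w,hh,uv))
    return out
E
python3 - <<'E'
from h import *
im=cv2.imread('pics/w1.png')[:,:,::-1]; T=np.load('w1T.npy')
for k,z in(('orange',.062),('blue',.046),('grey',.020)):
    for r in rects(im,T,z,k): print(k,r[4],r[0].round(4),'%.3f %.0f %.0f'%r[1:4])
h=np.array([.5166,-.2615])
for yaw in(-.012,):
    R=np.array([[np.cos(yaw),-np.sin(yaw)],[np.sin(yaw),np.cos(yaw)]])
    for y in(.056,0,-.056): print(proj('wrist',np.r_[h+R@[0,y],.052],T))
    for c in((-.039,.103),(-.039,-.103),(.116,.103),(.116,-.103)):print('corner',proj('wrist',np.r_[h+R@c,.056],T).round())
E
python3 -c "
import cv2;im=cv2.imread('pics/w1.png')[120:270,190:390];cv2.imwrite('pics/w1c.png',cv2.resize(im,None,fx=4,fy=4,interpolation=2))"
```

```text
blue [236 388] [ 0.8688 -0.3482] -1.565 104 69
blue [240 330] [ 0.7524 -0.3375] -1.425 47 42
blue [497 250] [0.6341 0.0226] 0.431 43 13
blue [491 176] [ 0.5295 -0.0042] -0.113 44 14
blue [499 104] [ 0.4411 -0.007 ] 0.198 44 14
grey [491 244] [0.6354 0.0316] 0.573 95 41
grey [490 173] [0.5342 0.0066] -0.117 67 42
grey [353 165] [ 0.5202 -0.1773] -0.013 61 25
grey [309 165] [ 0.5197 -0.2339] -0.002 61 22
grey [266 165] [ 0.5189 -0.2908] -0.024 61 22
grey [221 164] [ 0.5181 -0.3489] -0.018 61 23
grey [373 198] [ 0.5694 -0.148 ] -0.013 171 6
grey [201 198] [ 0.5665 -0.3787] -0.014 171 6
grey [498 103] [0.4413 0.0075] 0.227 67 34
grey [306  19] [ 0.3452 -0.2383] 1.564 50 42
[[334.43335077 168.14477784]]
[[288.12300965 168.11250924]]
[[241.80722802 168.19355369]]
corner [[376. 136.]]
corner [[200. 136.]]
corner [[367. 257.]]
corner [[209. 257.]]
```

View pics/w1c.png

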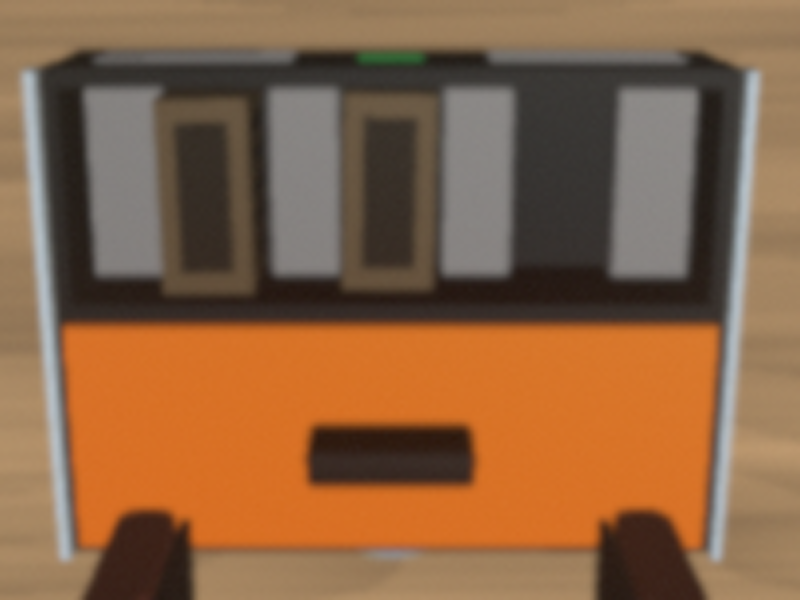

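The holder origin comes out at (0.5167, -0.2622) with yaw -0.012. The gate travel and the grey blocks agree on this. Next: pick the right-bay used cartridge and look into the carton from above.

```bash
cat >> h.py <<'E'
HO=np.array([.5167,-.2622]); HY=-.012
def rot(a): return np.array([[np.cos(a),-np.sin(a)],[np.sin(a),np.cos(a)]])
def bay(y): return HO+rot(HY)@[0,y]
def grasp(xy,a,bottom,op=.5):
    go(xy[0],xy[1],.14,a); command_gripper(op)
    movel([xy[0],xy[1],bottom+.021]); command_gripper(0)
    w=get_grip_width()*.088; movel([xy[0],xy[1],.2],v=.25)
    print('grip',round(w,4),round(get_grip_width()*.088,4),round(get_finger_force(),1),'t',round(get_time(),1)); return w
E
python3 - <<'E'
from h import *
grasp(bay(-.056),np.pi/2+HY,.006)
go(.50,.258,.26,np.pi/2-.18)
print(get_grip_width()*.088,get_joint_pos())
im,T=wpic('w2.png'); np.save('w2T.npy',T)
E
```

```text
grip 0.0277 0.0278 30.0 t 10.9
0.027548162361791913 [ 4.53930785e-01  2.89872351e-01  1.73550630e+00 -2.02809271e-04
  1.11642457e+00 -9.35856615e-01]
```

View pics/w2.png

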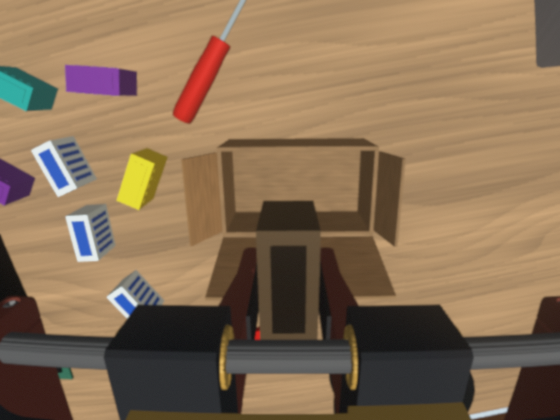

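The held used cartridge is clear. The carton's near rim corners are at (219,147) and (378,147), and the lid's hinge line runs from (222,237) to (377,237). Computing the carton pose and placing.

```bash
cat >> h.py <<'E'
def put(co,cy,x,y):
    p=co+rot(cy)@[x,y]
    go(p[0],p[1],.2,np.pi/2+cy); movel([p[0],p[1],.05],until_force=10); command_gripper(.42)
    movel([p[0],p[1],.2],v=.25)
E
python3 - <<'E'
from h import *
T=np.load('w2T.npy')
N=onplane('wrist',[(219,147),(378,147)],.075,T)[:,:2]; F=onplane('wrist',[(222,237),(377,237)],.0785,T)[:,:2]
for A in(N,F):
    d=A[1]-A[0]; print(A.round(4).tolist(),A.mean(0),np.linalg.norm(d),'yaw',-np.arctan2(d[0],d[1]))
d=(N[1]-N[0]+F[1]-F[0]); cy=-np.arctan2(d[0],d[1])
co=(N.mean(0)+rot(cy)@[.048,0]+F.mean(0)-rot(cy)@[.048,0])/2
print(co,cy); np.save('cart.npy',np.r_[co,cy])
assert abs(co[0]-.505)<.02 and abs(co[1]-.258)<.02
put(co,cy,-.005,-.032); print(get_time())
grasp(bay(0),np.pi/2+HY,.006)
put(co,cy,-.005,.032); print(get_time())
go(.42,0,.30,np.pi/2)
im,T=wpic('w3.png')
for r in rects(im,T,.046,'blue'): print(r[4],r[0].round(4),'%.3f %.0f %.0f'%r[1:4])
pic('top','top1.png')
E
```

```text
[[0.4515, 0.1949], [0.4802, 0.353]] [0.46584848 0.2739757 ] 0.16065557878382133 yaw -0.17957815771103294
[[0.5461, 0.1758], [0.5764, 0.3412]] [0.5612366  0.25847017] 0.16812407859725126 yaw -0.18079309101055932
[0.51354254 0.26622293] -0.180199423466113
15.7167
grip 0.0277 0.0277 29.9 t 20.0
24.35
[ 79 393] [ 0.7948 -0.3447] 0.027 114 56
[304 318] [0.6344 0.0224] 0.443 43 13
[285 251] [ 0.5298 -0.0045] -0.119 43 13
[282 186] [ 0.4413 -0.0074] 0.208 43 13
```

View pics/w3.png

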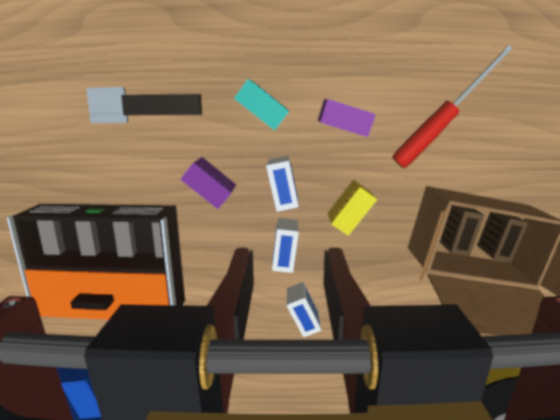

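View pics/top1.png

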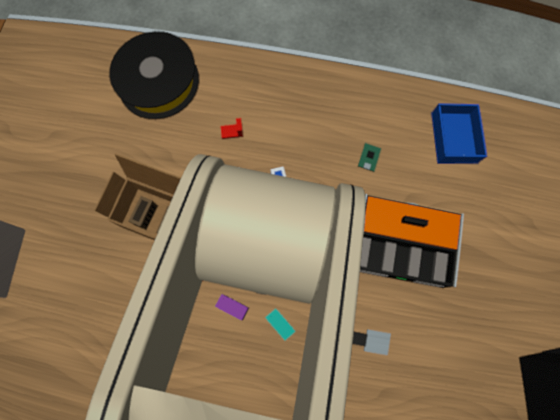

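Both used cartridges stand in the carton at (460,230) and (500,238) of the wrist view, and all bays are empty. The fresh ones haven't moved: (282,186), (285,251), (304,318). Seating them now, with a fresh look before each grasp.

```bash
cat >> h.py <<'E'
def look():
    go(.42,0,.30,np.pi/2); im,T=wpic('look%.0f.png'%(get_time()*10))
    return [r for r in rects(im,T,.046,'blue',100) if 30<r[2]<52 and 8<r[3]<20 and abs(r[0][1])<.12]
def seat(y):
    p=bay(y); a=np.pi/2+HY
    go(p[0],p[1],.14,a); movel([p[0],p[1],.062])
    print('carry w',round(get_grip_width()*.088,4))
    hit=movel([p[0],p[1],.0265],v=.04,until_force=8); z=get_tcp_pos()[2]
    print('seat',hit,round(z,4),get_ft_force().round(1) if hasattr(get_ft_force(),'round') else get_ft_force(),'t',round(get_time(),1))
    return z<.031
E
cat > fetch.py <<'E'
from h import *
import sys
for y in map(float,sys.argv[1:]):
    L=look(); print([(r[0].round(4).tolist(),round(r[1],3)) for r in L])
    r=min(L,key=lambda r:r[0][0]); xy=r[0]-[.0006,0]
    if grasp(xy,r[1]+np.pi/2,0)<.02: print('MISSED');break
    if not seat(y): print('NOT SEATED');break
    command_gripper(.5); p=get_tcp_pos(); movel([p[0],p[1],.14],v=.25)
E
python3 fetch.py .056
```

```text
[([0.6344, 0.0224], np.float64(0.44)), ([0.5297, -0.0045], np.float64(-0.116)), ([0.4415, -0.0073], np.float64(0.204))]
grip 0.0279 0.0285 30.0 t 29.2
carry w 0.028
seat True 0.0276 [-1.  -0.9  3.5] t 31.6
```

```bash
python3 fetch.py 0 -.056
python3 - <<'E'
from h import *
go(.52,-.2614,.30,np.pi/2-.012); im,T=wpic('w4.png'); 
for r in rects(im,T,.052,'blue',80): print(r[4],(rot(-HY)@(r[0]-HO)).round(4),round(r[1],3),round(r[2]))
cv2.imwrite('pics/w4c.png',cv2.resize(im[110:280,190:590,::-1],None,fx=2,fy=2))
E
```

```text
[([0.6344, 0.0224], np.float64(0.439)), ([0.5401, -0.03], np.float64(-0.186))]
grip 0.0279 0.0282 30.0 t 37.1
carry w 0.0279
seat True 0.0277 [0.4 0.6 4.5] t 39.5
[([0.6343, 0.0224], np.float64(0.416))]
grip 0.0276 0.0284 30.0 t 45.3
carry w 0.0283
seat True 0.0278 [-0.6  0.6  4.8] t 48.1
[242 389] [ 0.3435 -0.0703] 1.57 80
[245 330] [ 0.2286 -0.061 ] -0.002 39
[334 169] [-0.0008  0.0557] 0.022 43
[287 168] [-0.0007  0.0003] -0.016 43
[241 168] [-0.0008 -0.0564] -0.046 43
```

View pics/w4c.png

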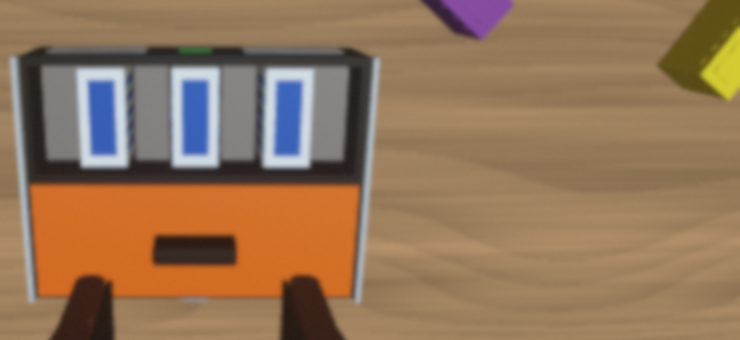

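All three fresh cartridges are seated, within 1 mm of the bay centres. One had been knocked aside and I re-measured it before the grasp. Closing the gate, then folding the small flaps.

```bash
cat >> h.py <<'E'
def cpt(x,y,z):
    c=np.load('cart.npy'); p=c[:2]+rot(c[2])@[x,y]; return [p[0],p[1],z]
E
python3 - <<'E'
from h import *
p=HO+rot(HY)@[.075,0]
go(p[0],p[1],.14,HY); command_gripper(.6); movel([p[0],p[1],.070]); command_gripper(0); print('w',get_grip_width()*.088)
q=HO-rot(HY)@[.012,0]
print(movel([q[0],q[1],.070],v=.08,until_force=18),(rot(-HY)@(np.array(get_tcp_pos())[:2]-HO)).round(4))
command_gripper(.6); p=get_tcp_pos(); movel([p[0],p[1],.2],v=.25); command_gripper(0)
cy=np.load('cart.npy')[2]; a=np.pi/2+cy
for s in(-1,1):
    move_pose(cpt(-.012,s*.15,.22),quat(a))
    movel(cpt(-.012,s*.15,.095))
    for y,z in((.080,.095),(.063,.095)): print(movel(cpt(-.012,s*y,z),v=.08,until_force=12),end=' ')
    print(movel(cpt(-.012,s*.063,.0765),v=.04,until_force=6),get_tcp_pos()[2])
    movel(cpt(-.012,s*.063,.2),v=.25)
move_pose(cpt(-.09,0,.26),quat(a)); im,T=wpic('w5.png'); print(get_time())
E
```

```text
w 0.011947364721902424
True [-0.0001  0.    ]
False False True 0.07817882460291391
False False True 0.07827512729745667
66.1833
```

View pics/w5.png

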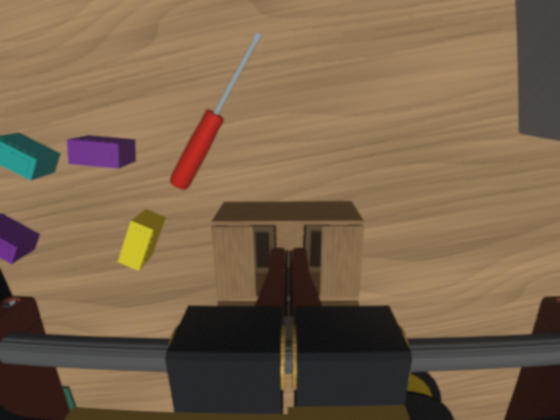

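The gate is shut (0 mm) and both small flaps lie flat at (233,260) and (343,260), with the used cartridges between them. Now the lid.

Run:
```python
from h import *
cy=np.load('cart.npy')[2]; a=np.pi/2+cy
move_pose(cpt(0,0,.29),quat(a)); movel(cpt(.115,0,.29)); movel(cpt(.115,0,.128))
print(movel(cpt(.023,0,.128),v=.08,until_force=12),get_tcp_pos()[2])
print(movel(cpt(-.002,0,.105),v=.06,until_force=12))
print(movel(cpt(-.010,0,.0785),v=.04,until_force=7),get_tcp_pos()[2])
movel(cpt(-.010,0,.2),v=.25)
go(.35,-.1,.33,np.pi/2); im,T=wpic('w6.png')
movej([-1.289,.423,1.63,0,1.089,-.019]); pic('side','side6.png'); print(get_time(),get_ft_force())
t=pic('top'); cv2.imwrite('pics/fin.png',np.vstack([cv2.resize(t[130:310,80:480,::-1],(800,360))]))
```

```text
False 0.12799739386539005
False
True 0.08172825343092639
75.625 [ 0.13643268 -0.95918867  0.40102625]
```

View pics/fin.png

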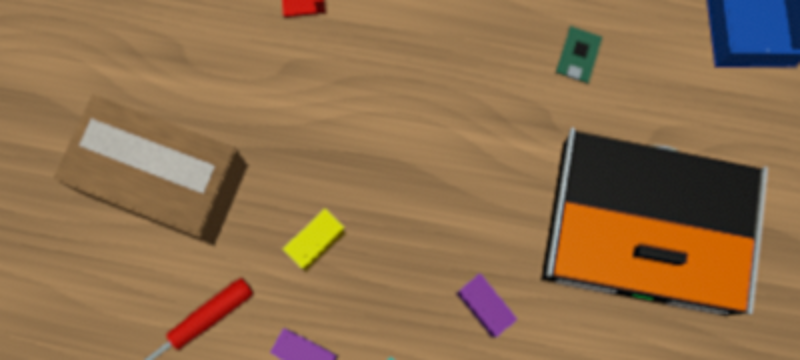

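View pics/side6.png

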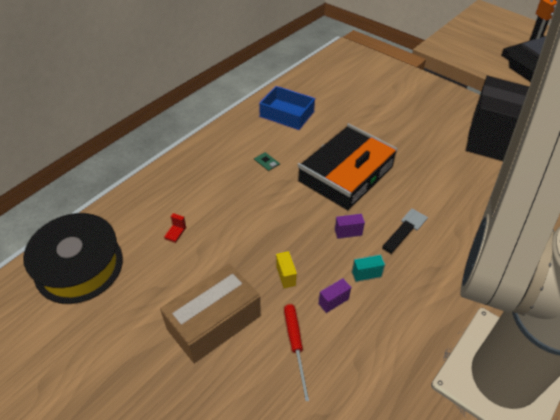

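The lid lies flat at (150,155) in the top crop, the gate is shut at (655,255), and the bystanders are where they were. Handing in.

```bash
python3 -c "
from station import *
print(job_done())"
```

```text
the job is handed in; nothing more can be done
None
```

Job handed in at about 76 s: two used cartridges in the carton, three fresh ones seated, gate shut, and the small flaps then the lid folded flat, all confirmed in the camera pictures; the hand-in itself returned no verdict.

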